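# Demould the test bars and gauge their thickness

### The job

Three or four cast resin test bars lie in their open steel moulds: lift each one out and lay them all flat and side by side on the flat steel plate, with room for the gauge between them. Then check the thickness of each with the bridge gauge, the shortest bar first and the longest last: stand the gauge with both legs down on the plate astride the bar, its sprung foot on the bar's narrow middle, and leave it there for a good second. Finish with the bars lying flat on the plate and the gauge standing upright on its cork pad, and do not disturb the timer, the carton and the brown bottle.

Things in the scene. Friction and masses are not known exactly. Their poses are not given: they have to be found in the camera images.
- bar_1_mid (a point): The shortest of the four resin test bars, off-white, dumbbell-shaped: 96 mm long (x), 10 mm thick (z); two end tabs 22 mm long, 24 mm wide (y) with rounded shoulders, joined by a narrow middle 12 mm wide (y), straight for 42 mm. This point: the bar's centre, half-way up; x along it, z up. At the start it lies in mould_1, or is absent (None).
- mould_1: Dark steel open mould of bar_1, fixed, 123 mm (x) by 56 mm (y), 18 mm high; origin: centre of underside, x along the cavity. End blocks hold the tabs in pockets (1.5 mm play, floor 10 mm above the bench), the bar stands 2 mm proud. The middle 48 mm is cut down to 4 mm above the bench over the full width, so fingers can reach down both sides of the bar's narrow middle.
- bar_2_mid (a point): The second shortest of the four resin test bars, off-white, dumbbell-shaped: 114 mm long (x), 12 mm thick (z); two end tabs 22 mm long, 24 mm wide (y) with rounded shoulders, joined by a narrow middle 12 mm wide (y), straight for 60 mm. This point: the bar's centre, half-way up; x along it, z up. At the start it lies in mould_2, or is absent (None).
- mould_2: Dark steel open mould of bar_2, fixed, 141 mm (x) by 56 mm (y), 20 mm high; origin: centre of underside, x along the cavity. End blocks hold the tabs in pockets (1.5 mm play, floor 10 mm above the bench), the bar stands 2 mm proud. The middle 66 mm is cut down to 4 mm above the bench over the full width, so fingers can reach down both sides of the bar's narrow middle.
- bar_3_mid (a point): The second longest of the four resin test bars, off-white, dumbbell-shaped: 132 mm long (x), 14 mm thick (z); two end tabs 22 mm long, 24 mm wide (y) with rounded shoulders, joined by a narrow middle 12 mm wide (y), straight for 78 mm. This point: the bar's centre, half-way up; x along it, z up. At the start it lies in mould_3, or is absent (None).
- mould_3: Dark steel open mould of bar_3, fixed, 159 mm (x) by 56 mm (y), 22 mm high; origin: centre of underside, x along the cavity. End blocks hold the tabs in pockets (1.5 mm play, floor 10 mm above the bench), the bar stands 2 mm proud. The middle 84 mm is cut down to 4 mm above the bench over the full width, so fingers can reach down both sides of the bar's narrow middle.
- bar_4_mid (a point): The longest of the four resin test bars, off-white, dumbbell-shaped: 150 mm long (x), 16 mm thick (z); two end tabs 22 mm long, 24 mm wide (y) with rounded shoulders, joined by a narrow middle 12 mm wide (y), straight for 96 mm. This point: the bar's centre, half-way up; x along it, z up. At the start it lies in mould_4, or is absent (None).
- mould_4: Dark steel open mould of bar_4, fixed, 177 mm (x) by 56 mm (y), 24 mm high; origin: centre of underside, x along the cavity. End blocks hold the tabs in pockets (1.5 mm play, floor 10 mm above the bench), the bar stands 2 mm proud. The middle 102 mm is cut down to 4 mm above the bench over the full width, so fingers can reach down both sides of the bar's narrow middle.
- plate_top (a point): Centre of the top face of a flat grey steel plate, fixed, 200 mm (x) by 290 mm (y); the top is 12 mm above the bench. z up.
- pad_top (a point): Centre of the top face of the gauge's cork pad, fixed on the bench, 100 mm (x) by 110 mm (y), 4 mm thick. z up.
- gauge_grip (a point): Loose bridge gauge, 0.35 kg: a dark steel bridge, 64 mm (x) by 76 mm (y): two legs 11 mm thick with 54 mm between them (along y), crosspiece 28 to 38 mm above the leg ends, small dial standing 7 mm out of its -x face; on top a square steel grip 24x24 mm (sides along x, y) from 38 to 82 mm, with a 3 mm cap. This point: on the axis in the grip, 60 mm above the leg ends; z up.
- gauge_foot (a joint): Reading of the gauge in m: a round foot 12 mm across on its axis, pushed down by a light spring (0.4 to 1 N). 0 = foot fully down, level with the leg ends; grows to 0.022 as the foot is pushed up. With the legs on the plate and the foot on a bar it reads the bar's thickness; the gauge's weight is enough to set its legs down.
- gauge_tip (a point): Centre of the underside of the gauge's foot.
- timer: White countdown timer, 57x63x17 mm, a bystander; origin at its underside.
- ph_strips: Small carton, 52x82x24 mm, a bystander; origin at its underside.
- amber: Small brown bottle, 40 mm wide, 82 mm tall, a bystander; origin at its underside.
Mind the look-alikes: they are no part of the job. Leave any yellow look-alike of the part that bears bar_2_mid alone.

How it is judged:
By the outcome, as a careful person would: the job done as asked, in the order asked, and still so for the second after the job is handed in, with the robot touching nothing.
Of bar_1, bar_2, bar_3, bar_4 only 3 to 4 are there at a start; the rules pass over those that are not, and their reading is None.
At some moment in a run one of gauge may be knocked a few centimetres aside while the robot is not near it.
Once in a run the grip may slacken for a moment while it holds something.
It also fails if it takes over 210 s, if anything falls off the work surface, if the arm or the gripper's body presses on something with over 40 N, if the wrist force passes 120 N, or if a joint passes its speed limit or range.

### The arm

A 6-joint arm with a two-finger parallel gripper is mounted at the origin on a cart in front of the work surface, level with it; the furniture and walls round the work are solid. World frame = base frame: x ahead of the robot, y to its left, z up, the work surface at z = 0. Lengths are in mm, angles in rad, forces in N, time in s.
With the tool pointing down it reaches from about 300 to 775 mm from the base axis. Payload 14.6 kg.
Tool frame: the origin (TCP) lies on the centre line of the jaws, within the pads' length; the fingertips stand 19 mm ahead of it and the grasp point (between the pads) is the TCP (bot.tip_reach is the distance from the TCP to the fingertips, in mm); z points along the fingers, y is the line along which they close (so a half turn about z gives the same grasp; the last joint's range is limited). The gripper opens to 85 mm and grips with 20 to 120 N. Pads are 22 mm wide; open, the fingers measure 114 mm over their backs; the gripper's body (76 mm by 85 mm) begins 54 mm behind the grasp point. The pads swing forward as they close: fully open they stand 13 mm farther back than shut.
Start: joints at [-1.321, 0.3, 1.521, -0, 1.321, -0.067], TCP at [171.333, -522.623, 250.281] pointing down, gripper open.
Joint ranges: [-3.03, 3.03], [-0.79, 2.21], [0.23, 2.52], [-1.04, 4.18], [0, 3.07], [-2.55, 2.55]. Speed limits (rad/s): [2.22, 2.22, 2.57, 3.14, 3.14, 3.14].

### API

Orientations are given as a unit quaternion [w, x, y, z].
In Python, from rig import bot gives the robot as it stands. Calls block until the motion is done:
- bot.move_to(position, orientation): joint-space move of the TCP to a pose.
- bot.servo_line(position, attitude=None, speed=150, until_force=None): straight line of the TCP; attitude=None keeps the orientation; speed is the mean speed in mm/s. With until_force (N) it stops when the force on the tool has changed by that much, and returns True; else False.
- bot.move_joints(angles): joint-space move.
- bot.move_gripper(opening, grip_force=None): finger opening in mm; grip_force is the grip in N (None keeps the last); returns when the fingers have stopped.
- bot.dwell(seconds).
- bot.ik(position, orientation): joint angles nearest the present ones, or None.
- bot.read_state(): the state.
- bot.read_camera(name): name is "side" or "top"; returns a dict with "image" (400x640x3 uint8, blue, green, red), "depth" (400x640 float32, mm along the optical axis (not along the pixel's ray), 0 where there is no reading), "fovy" (degrees; the focal length in pixels is half the picture's height over the tangent of half this angle, whatever the lens; pixels are square), "cx", "cy" (the principal point, pixels), "k1" (the pictures are not rectified: a ray, as slopes to the right and down, at radius r is drawn at 1 + k1 r^2 times it, then the intrinsics apply), "eye" and "attitude" of the camera in the world. Camera axes: x right, y down, z forward; pixel columns grow to the right and rows downward; lengths in mm; the calibration is good to about 2 mm. A picture is of the moment at which its call begins.
A pose or a line that the arm cannot do raises bot.MotionError and nothing moves.
- bot.finish_job(): hands the job in; it is judged then, once.
The state is a dict: "clock": time; "joint_positions": joint angles; "qvel": joint speeds; "effort": joint torques, N m; "ee_pos": TCP position; "tool_rot": TCP orientation; "ft_force": force on the tool from outside, world axes, zero at the start; "moment": the same for the moment, N m; "grip_width": finger opening in mm; "grip_force": force on a finger pad.
Only numpy, scipy, OpenCV 4.12 (cv2) and the standard library are available. Lean on these libraries where they do the work, as an engineer would, in place of code of your own. Each camera call takes 0.05 s, during which the arm holds its last target. There are 200 camera calls.

## Working session

There is one attempt and no reset: what is moved stays moved. The work goes in short steps, each a Python script; the robot and the scene stay as the last script left them, time stands still between calls to the robot, and variables do not carry over. Pictures are saved under pics/ and viewed, at most 14 in all, crops included, and the job is handed in when it is done.

```bash
ls; mkdir -p pics
cat > h.py <<'E'
import numpy as np, cv2
from rig import bot
from scipy.spatial.transform import Rotation as R
def quat(yaw):  # tool down, tool y axis along yaw+90deg
    m=np.array([[np.cos(yaw),np.sin(yaw),0],[np.sin(yaw),-np.cos(yaw),0],[0,0,-1]])
    q=R.from_matrix(m).as_quat(); return [q[3],q[0],q[1],q[2]]
def cam(name):
    c=bot.read_camera(name); h=c["image"].shape[0]
    c["f"]=h/2/np.tan(np.radians(c["fovy"])/2)
    w,x,y,z=c["attitude"]; c["R"]=R.from_quat([x,y,z,w]).as_matrix(); return c
def slopes(c,uv):
    d=(np.atleast_2d(uv)-[c["cx"],c["cy"]])/c["f"]; s=d.copy()
    for _ in range(20): s=d/(1+c["k1"]*(s**2).sum(1,keepdims=True))
    return np.c_[s,np.ones(len(s))]
def onplane(c,uv,z):
    r=slopes(c,uv)@c["R"].T; e=np.array(c["eye"]); return e+r*((z-e[2])/r[:,2:3])
def cloud(c):
    v,u=np.mgrid[:400,:640]; s=slopes(c,np.c_[u.ravel(),v.ravel()].astype(float))
    d=c["depth"].ravel()[:,None]; P=s*d@c["R"].T+np.array(c["eye"]); P[d[:,0]==0]=np.nan
    return P.reshape(400,640,3)
E
python3 - <<'E'
from h import *
for n in("top","side"):
    c=cam(n); cv2.imwrite(f"pics/{n}0.png",c["image"]); print(n,c["eye"],c["attitude"],c["f"],c["cx"],c["cy"],c["k1"])
print(bot.read_state())
E
```

```text
pics
top [ 332.67049241   14.41288046 1657.96546977] [ 0.04638738 -0.69761621  0.71308416 -0.05187314] 478.970935633762 316.73679859429205 198.9987967078772 -0.08703854731530708
side [107.08516375 770.00294988 505.68197102] [ 0.13505615 -0.23186537  0.81661901 -0.51101046] 375.2363542350514 323.69432632146294 200.96317870124338 -0.006507320397009833
{'clock': 0.1, 'joint_positions': array([-1.32063990e+00,  3.00419800e-01,  1.52153175e+00, -1.11288837e-05,
        1.32074602e+00, -6.65928871e-02]), 'qvel': array([-0.00160659, -0.00138513, -0.00236797,  0.00067646, -0.00085768,
       -0.00160672]), 'effort': array([-1.95263397e-03, -5.44377494e+01, -3.62370121e+01, -2.51075871e-04,
        3.00816399e-03, -2.09549472e-05]), 'ee_pos': array([ 171.26138965, -522.44076459,  249.77032497]), 'tool_rot': array([-5.49636552e-04,  9.87484558e-01,  1.57714750e-01, -5.60021565e-05]), 'ft_force': array([ 0.19335273,  0.19377678, -0.08614849]), 'moment': array([-0.02316005,  0.00141244, -0.01313028]), 'grip_force': 0.0, 'grip_width': 85.82482940394316}
```

View pics/top0.png

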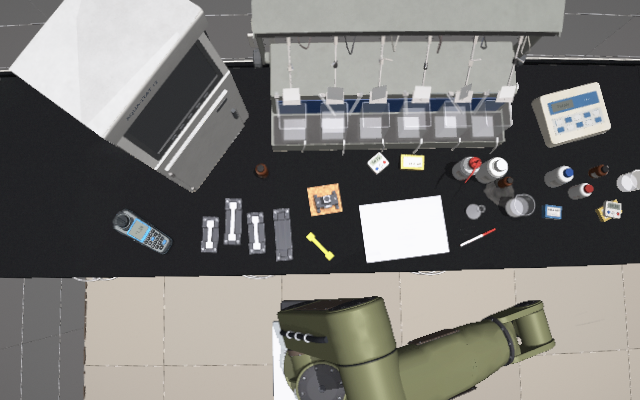

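View pics/side0.png

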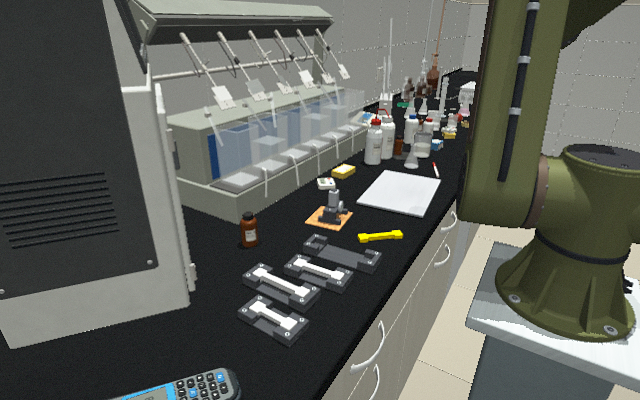

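```bash
cat >> h.py <<'E'
def rect(P):
    (cx,cy),(w,h),a=cv2.minAreaRect(np.float32(P[:,:2])); 
    if w<h: w,h,a=h,w,a+90
    return np.round([cx,cy,w,h,(a+90)%180-90],1)   # centre, long, short, angle of the long side (deg)
def blobs(c,m,z,amin=40):
    out=[]
    for k in range(*(1,0)) if False else [0]:
        n,l,s,ce=cv2.connectedComponentsWithStats(m.astype(np.uint8),connectivity=8)
        for i in range(1,n):
            if s[i,4]<amin: continue
            v,u=np.where(l==i); P=onplane(c,np.c_[u,v].astype(float),z)
            d=P[:,:2]-P[:,:2].mean(0); _,V=np.linalg.eigh(d.T@d); a=np.degrees(np.arctan2(V[1,1],V[0,1]))
            out.append((np.round(ce[i]),int(s[i,4]),np.round(P[:,:2].mean(0),1),round((a+90)%180-90,1),rect(P)))
    return out
E
sed -i 's/    for k in range(\*(1,0)) if False else \[0\]:/    if True:/' h.py
python3 - <<'E'
from h import *
t=cam("top"); s=cam("side")
for c,nm,roi in((t,"top",(160,270,190,460)),(s,"side",(170,345,230,445))):
    g=c["image"].min(2).astype(int); hsv=cv2.cvtColor(c["image"],cv2.COLOR_BGR2HSV)
    m=np.zeros(g.shape,bool); m[roi[0]:roi[1],roi[2]:roi[3]]=1
    print(nm,"white"); [print(*b) for b in blobs(c,m&(g>150),20)]
    print("cork"); [print(*b) for b in blobs(c,m&(hsv[...,0]<22)&(hsv[...,0]>5)&(hsv[...,1]>80)&(hsv[...,2]>120),4)]
    P=cloud(c)
    ok=m&(P[...,2]>30)
    n,l,st,ce=cv2.connectedComponentsWithStats(ok.astype(np.uint8))
    for i in range(1,n):
        if st[i,4]>15: Q=P[l==i]; print("tall",ce[i].round(),st[i,4],np.median(Q,0).round(1),Q[:,2].max().round(1),Q[:,2].min().round(1))
    Q=P[m]; 
    print("plate z",np.nanmedian(P[220:235,390:420,2]) if nm=="top" else np.nanmedian(P[190:195,390:410,2]), "bench",np.nanmedian(P[255:265,220:270,2]) if nm=="top" else np.nanmedian(P[225:235,270:290,2]))
im=np.hstack([cv2.resize(t["image"][170:270,190:350],None,fx=5,fy=5,interpolation=cv2.INTER_CUBIC)])
cv2.imwrite("pics/crop1.png",im)
im=cv2.resize(s["image"][160:350,230:430],None,fx=3.1,fy=3.1,interpolation=cv2.INTER_CUBIC)
cv2.imwrite("pics/crop2.png",im[:595])
E
```

```text
top white
[378. 165.] 182 [ 678.1 -216.1] -87.7 [ 671.9 -217.9   70.4   46.4   88.9]
[412. 164.] 183 [ 679.7 -336.9] 87.4 [ 676.8 -337.2   77.7   32.3   89. ]
[325. 194.] 96 [578.9 -30. ] 23.5 [578.7 -28.2  56.   38.1  -1.3]
[403. 229.] 4840 [ 452.9 -296.7] -83.7 [ 453.4 -297.8  289.2  200.7  -84.1]
[232. 221.] 235 [492.1 291.9] 0.9 [492.1 292.2 147.8  34.6   3. ]
[256. 234.] 215 [444.1 210.4] 2.8 [447.4 213.9 121.6  47.7   7.6]
[209. 233.] 171 [451.3 371. ] -0.2 [453.  370.  105.6  34.1   6.3]
cork
[324. 198.] 613 [565.9 -24.8] -78.9 [562.8 -27.5 111.9 102.2 -82.5]
tall [200. 172.] 576 [644.4 377.8 121.3] 276.3 34.5
tall [457. 170.] 76 [ 645.7 -483.4   56.6] 92.8 30.5
tall [261. 170.] 130 [656.2 185.5  68.6] 90.5 34.0
tall [326. 200.] 255 [551.3 -31.2  44.6] 97.9 30.8
plate z 11.921913853148567 bench 0.5302989003894254
side white
[242. 178.] 283 [926.4 -79.2] -46.1 [930.5 -78.4  96.3  94.4  -2.9]
[401. 192.] 2411 [ 443.7 -268.4] -84.2 [ 448.1 -282.9  291.9  196.7  -84.2]
[326. 182.] 119 [ 679.8 -206.8] -42.1 [ 680.8 -207.3   58.2   55.3  -56.6]
[318. 268.] 305 [451.7 207.1] 1.9 [455.  202.4 120.9  36.9   3.1]
[282. 282.] 380 [490.7 286.1] -1.9 [494.3 285.9 134.2  25.7  -1.9]
[273. 315.] 420 [446.3 369.8] -3.1 [448.3 369.6  97.1  25.5  -3. ]
[437. 329.] 487 [182.6 245.2] -84.5 [178.7 227.2 126.9  29.3 -89.5]
[383. 331.] 81 [260.9 299.9] -70.2 [264.2 300.   59.6  24.2 -89.1]
cork
[327. 219.] 399 [561.4 -14.6] 19.8 [562.  -27.9 115.7 101.4 -82.5]
tall [259. 192.] 2738 [739.   78.1  72. ] 148.8 30.0
tall [333. 203.] 372 [546.1 -23.3  49.2] 91.8 30.2
plate z 13.617087182329755 bench 1.5095632838129802
```

View pics/crop1.png

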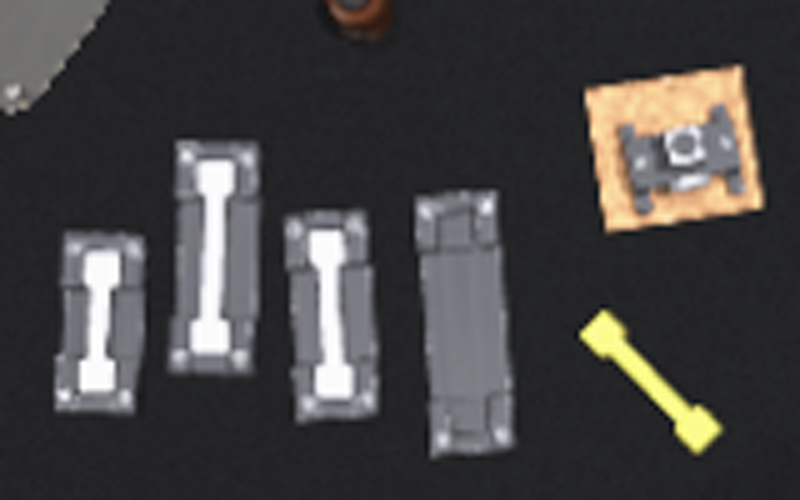

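View pics/crop2.png

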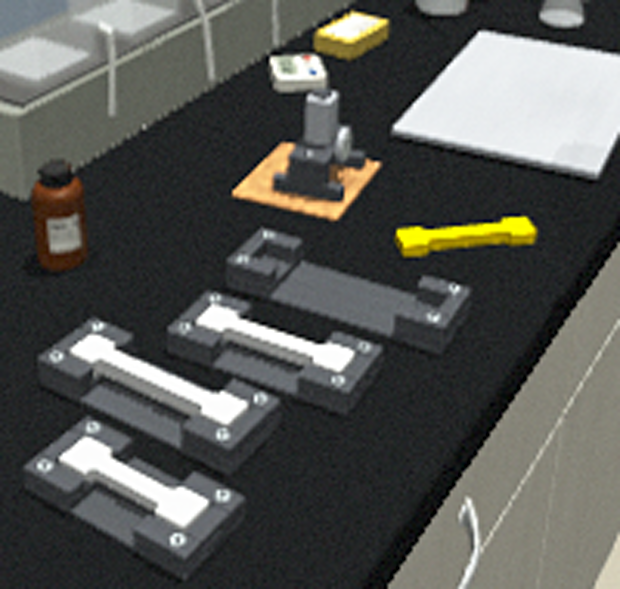

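```bash
cat >> h.py <<'E'
def bars(c,zs,roi,L,thr=185):
    """white dumbbells in roi; top-face heights zs -> rect fits"""
    g=c["image"].min(2); m=np.zeros(g.shape,np.uint8); m[roi[0]:roi[1],roi[2]:roi[3]]=(g>thr)[roi[0]:roi[1],roi[2]:roi[3]]
    return blobs(c,m,zs)
def line(p,yaw=None,speed=200,**k): return bot.servo_line(list(p),None if yaw is None else quat(yaw),speed=speed,**k)
def st(msg=""):
    s=bot.read_state(); print(msg,"t%.1f"%s["clock"],np.round(s["ee_pos"],1),"F",np.round(s["ft_force"],1),"w%.1f g%.1f"%(s["grip_width"],s["grip_force"])); return s
E
python3 - <<'E'
from h import *
t=cam("top"); s=cam("side")
for z,n in((20,1),(22,2),(24,3)):
    print(n); [print(" T",*b) for b in bars(t,z,(190,262,195,268),0,200)]; [print(" S",*b) for b in bars(s,z,(250,345,235,345),0)]
b=bars(t,12,(180,270,350,460),0,150); print(b); print(bars(s,12,(160,245,350,445),0,150))
for c in (t,s):
    P=cloud(c).reshape(-1,3); P=P[(P[:,2]>60)&(P[:,0]>0)]
    for q in((448,370),(494,286)): d=np.hypot(*(P[:,:2]-q).T); print(q,P[d.argmin()],d.min())
for p,y in(((448,370,200),-.05),((460,-380,130),.1)):
    for k in(0,np.pi,-np.pi): print(bot.ik(list(p),quat(y+k)))
E
```

```text
1
 T [232. 221.] 194 [490.7 291.5] -2.5 [492.  292.  131.3  24.5  -1.8]
 T [255. 232.] 154 [451.5 211.6] 2.7 [452.5 211.3 110.9  21.1   1.8]
 T [209. 233.] 142 [450.6 369.7] -2.5 [450.3 369.5  93.1  21.6  -2.4]
 S [319. 268.] 286 [450. 207.] 3.0 [451.8 206.8 114.4  25.8   3. ]
 S [282. 282.] 366 [491.1 286. ] -2.0 [494.5 285.9 133.9  25.5  -2.1]
 S [273. 315.] 393 [447.  369.5] -3.0 [449.  369.2  95.6  24.9  -2.8]
2
 T [232. 221.] 194 [490.5 291.2] -2.5 [491.8 291.6 131.2  24.5  -1.8]
 T [255. 232.] 154 [451.4 211.4] 2.7 [452.3 211.1 110.7  21.1   1.8]
 T [209. 233.] 142 [450.4 369.3] -2.5 [450.2 369.   93.   21.6  -2.4]
 S [319. 268.] 286 [448.6 209.3] 3.0 [450.4 209.1 113.9  25.7   3. ]
 S [282. 282.] 366 [489.6 288. ] -2.0 [492.9 287.9 133.3  25.4  -2.1]
 S [273. 315.] 393 [445.6 371.2] -3.0 [447.6 370.9  95.2  24.8  -2.8]
3
 T [232. 221.] 194 [490.3 290.9] -2.5 [491.6 291.3 131.   24.4  -1.8]
 T [255. 232.] 154 [451.3 211.1] 2.7 [452.2 210.8 110.6  21.1   1.8]
 T [209. 233.] 142 [450.3 368.8] -2.5 [450.  368.6  92.8  21.6  -2.4]
 S [319. 268.] 286 [447.2 211.7] 3.0 [449.  211.4 1
[... 697 characters left out ...]
18 333.54281313] 149.83137280555593
(494, 286) [593.53817443 408.21764078  82.53865572] 157.62296751314426
[ 6.27298521e-01  4.12203691e-01  1.48948699e+00 -4.44089210e-16
  1.23990198e+00  2.24809485e+00]
[ 6.27298521e-01  4.12203691e-01  1.48948699e+00 -4.44089210e-16
  1.23990198e+00 -8.93497805e-01]
[ 6.27298521e-01  4.12203691e-01  1.48948699e+00 -4.44089210e-16
  1.23990198e+00 -8.93497805e-01]
[-7.51826731e-01  5.21690432e-01  1.50351695e+00 -4.44089210e-16
  1.11638527e+00  7.18969596e-01]
[-7.51826731e-01  5.21690432e-01  1.50351695e+00 -4.44089210e-16
  1.11638527e+00 -2.42262306e+00]
[-7.51826731e-01  5.21690432e-01  1.50351695e+00 -4.44089210e-16
  1.11638527e+00 -2.42262306e+00]
```

Bars (top px): (209,233) ≈95 mm in a 123 mm mould = bar_1; (255,232) ≈113 mm = bar_2; (232,221) ≈133 mm = bar_3; mould_4 at (283,234) is empty, and the yellow piece at (320,246) is the look-alike to leave alone. The enlarged crops confirm this. Picking bar_1 first.

```bash
cat >> h.py <<'E'
PL=np.array([454,-299.5]); PY=np.radians(5.9)
BAR={1:(449.5,369.3,-2.7,31),2:(451,210.2,2.6,32),3:(491.4,290.6,-2.1,32)}
SLOT={1:85,2:0,3:-85}
def slot(n): return PL+SLOT[n]*np.array([-np.sin(PY),np.cos(PY)])
def pick(n):
    x,y,a,z=BAR[n]; a=np.radians(a)
    bot.move_gripper(40,40)
    bot.move_to([x,y,130],quat(a)); line((x,y,z+15)); 
    hit=line((x,y,z),speed=40,until_force=10); st(f"down hit={hit}")
    bot.move_gripper(0,30); st("gripped")
    line((x,y,z+25),speed=50); bot.move_gripper(0,70); st("lifted")
def place(n):
    x,y,_,z=*BAR[n][:3],BAR[n][3]; p=slot(n)
    line((BAR[n][0],BAR[n][1],140),speed=200); st("up")
    line((430,0,140),PY,speed=300); st("mid")
    line((*p,140),PY,speed=300); st("over")
    line((*p,z+12),speed=150)
    hit=line((*p,z-1),speed=25,until_force=5); st(f"set hit={hit}")
    bot.move_gripper(35); line((*p,140)); st("released")
E
python3 - <<'E'
from h import *
bot.move_to([450,300,250],quat(0)); pick(1)
c=cam("side"); cv2.imwrite("pics/lift1.png",cv2.resize(c["image"][150:350,200:460],None,fx=2.5,fy=2.5))
E
```

```text
down hit=False t5.5 [449.5 369.3  30.9] F [-0.2 -0.3  0.5] w39.9 g0.0
gripped t5.9 [449.6 369.4  31.3] F [ 0.2 -0.1  2.3] w11.0 g31.1
lifted t6.8 [449.4 369.2  55.7] F [-0.1 -0.3  0.1] w9.4 g71.8
```

View pics/lift1.png

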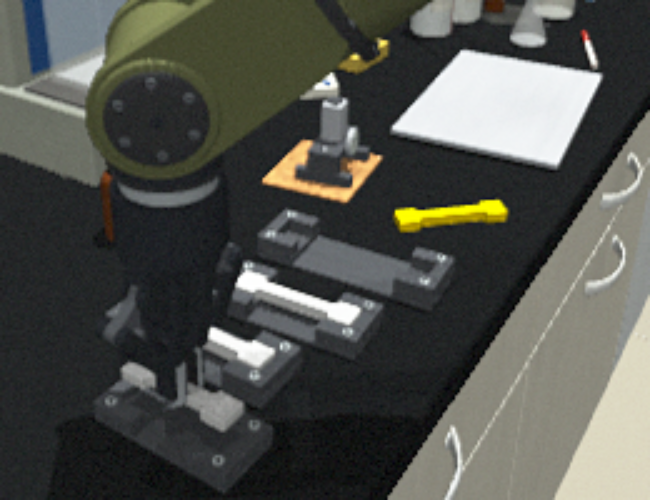

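The bar is held between the fingers above mould_1, with its tabs visible at about (138,375) and (220,410).

Run:
```python
from h import *
place(1)
pick(2);
```

```text
up t7.4 [449.2 369.1 139.3] F [-0.3 -0.4 -1.5] w9.4 g71.9
mid t8.8 [429.9   0.6 139.8] F [ 0.  -0.5 -0.1] w9.2 g72.2
over t9.6 [ 445.2 -213.6  139.7] F [ 0.4  0.6 -0.5] w9.3 g72.3
set hit=True t10.9 [ 445.5 -215.1   33.4] F [-2.   0.9  7.6] w9.4 g73.4
released t11.9 [ 444.8 -214.7  139. ] F [-0.1  0.7 -0.4] w34.7 g0.0
down hit=False t14.8 [451.  210.2  32. ] F [-0.6 -0.9  0.3] w40.2 g0.0
gripped t15.2 [451.1 210.3  32.3] F [-0.7 -0.1  3.9] w11.0 g31.2
lifted t16.0 [450.9 210.2  56.8] F [ 0.7 -0.4  0. ] w9.1 g72.3
```

Run:
```python
from h import *
place(2)
pick(3); place(3)
bot.move_to([330,300,250],quat(0))
for n in("top","side"):
    c=cam(n); cv2.imwrite(f"pics/pl_{n}.png",cv2.resize(c["image"][150:280,300:480] if n=="top" else c["image"][140:260,290:470],None,fx=4,fy=4,interpolation=cv2.INTER_CUBIC))
st()
```

```text
up t16.6 [450.6 210.  139.1] F [-0.5 -0.1 -1. ] w9.5 g72.3
mid t17.4 [429.8   0.6 139.4] F [ 0.3  0.4 -0.1] w9.3 g72.3
over t18.6 [ 454.2 -298.1  139.8] F [0.9 0.6 0.1] w9.8 g72.3
set hit=True t19.8 [ 454.2 -299.7   34.4] F [-1.5  1.2  7.7] w9.2 g73.3
released t20.9 [ 453.6 -299.2  139. ] F [-0.  -0.8  0.1] w34.8 g0.0
down hit=False t24.3 [491.4 290.6  32. ] F [-0.5 -0.2 -0.3] w39.9 g0.0
gripped t24.7 [491.6 290.7  32.3] F [-0.7  0.2  2.2] w10.5 g31.5
lifted t25.5 [491.3 290.5  56.7] F [-0.2 -0.2 -0.2] w9.6 g73.0
up t26.1 [491.  290.4 139. ] F [ 1.2 -0.3 -1.2] w9.8 g73.0
mid t27.2 [429.9   0.6 139.6] F [ 0.1 -0.3 -0.6] w9.7 g73.0
over t28.7 [ 462.9 -383.   140. ] F [-0.6 -0.7 -0. ] w9.3 g73.0
set hit=True t29.9 [ 462.9 -384.3   34.5] F [-1.2  0.8  7.4] w9.7 g73.9
released t31.0 [ 462.3 -383.7  138.8] F [ 0.1  0.1 -0.1] w34.7 g0.0
 t33.6 [330.3 299.7 249.9] F [-0.2 -0.3  0.5] w35.0 g0.0
```

View pics/pl_top.png

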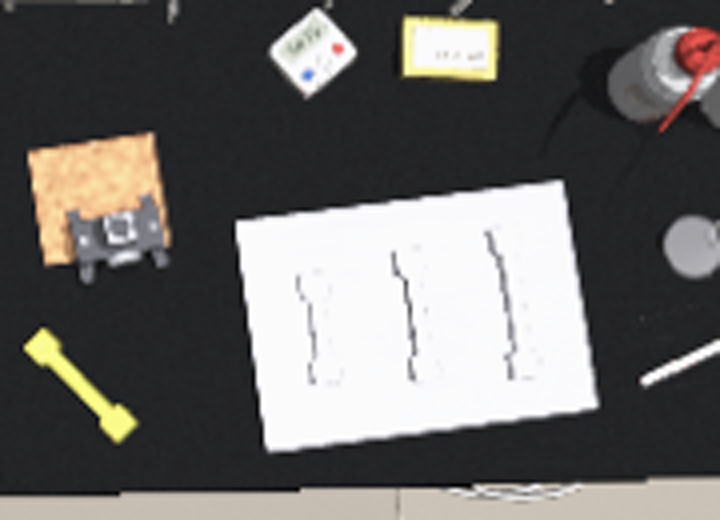

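View pics/pl_side.png

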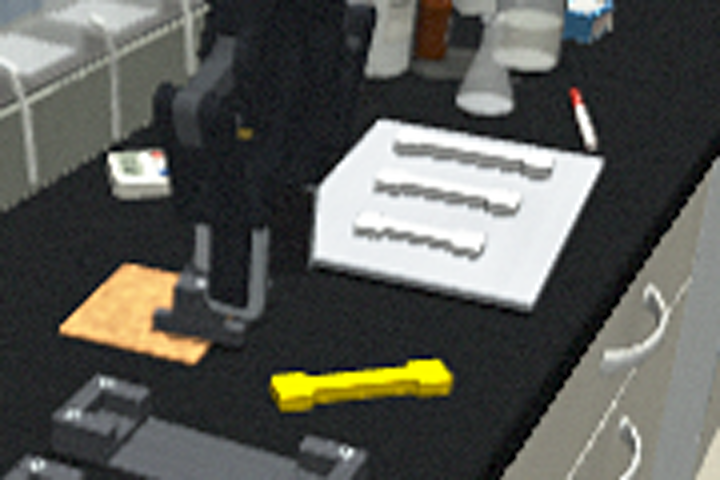

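The gauge has been knocked about 30 mm to the pad's near edge at crop (118,235) but is upright. The three bars lie flat on the plate. I'll move the arm clear and re-measure the gauge.

```bash
cat >> h.py <<'E'
def gauge():
    for n in("top","side"):
        c=cam(n); P=cloud(c); X=P[...,0];Y=P[...,1];Z=P[...,2]
        m=(X>440)&(X<640)&(Y>-130)&(Y<60)
        a=P[m&(Z>72)&(Z<100)]; b=P[m&(Z>18)&(Z<55)]
        print(n,"cap",len(a),np.median(a,0).round(1),rect(a),"bridge",len(b),rect(b),np.percentile(b[:,2],[10,50,90]).round(0))
        v,u=np.where(m&(Z>72)&(Z<100)); e=onplane(c,np.c_[u,v].astype(float),85); print("  cap on z85",e.mean(0).round(1),rect(e))
    return
E
python3 - <<'E'
from h import *
bot.move_to([250,-420,250],quat(0)); gauge()
t=cam("top"); s=cam("side")
A=cv2.resize(t["image"][175:225,300:350],(500,500),interpolation=cv2.INTER_CUBIC)
B=cv2.resize(s["image"][175:250,290:365],(500,500),interpolation=cv2.INTER_CUBIC)
cv2.imwrite("pics/g2.png",cv2.resize(np.hstack([A,B]),(800,400)))
E
```

```text
top cap 55 [527.6 -40.5  86.1] [528.1 -41.4  24.   23.9  12.9] bridge 223 [511.5 -17.4 143.8  79.  -59.5] [21. 41. 48.]
  cap on z85 [527.6 -41.6  85. ] [527.8 -41.3  24.2  24.1  12.9]
side cap 85 [523.5 -35.1  83.7] [526.2 -41.7  25.9  23.  -77.1] bridge 299 [526.4 -42.9  78.3  61.7 -80.2] [20. 41. 49.]
  cap on z85 [522.4 -34.   85. ] [523.  -34.   57.1  24.  -62.2]
```

View pics/g2.png

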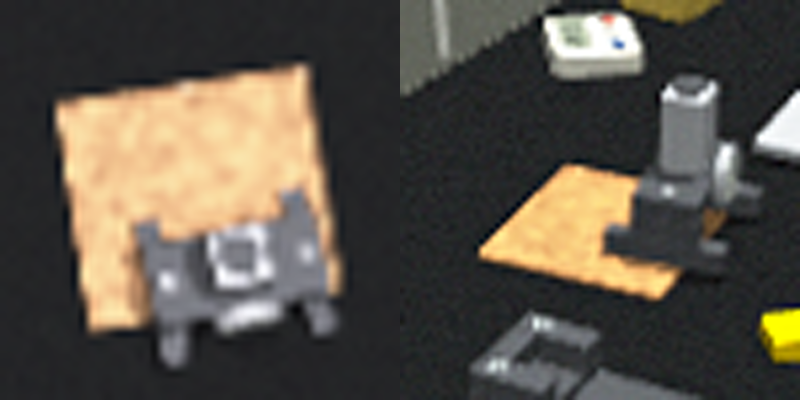

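```bash
cat >> h.py <<'E'
def gset(n,h=62):
    p=slot(n); line((*p,150),PY,speed=200); st("over")
    line((*p,12+h+14),speed=100); hit=line((*p,12+h-3),speed=20,until_force=6); s=st(f"set {n} hit={hit}")
    bot.move_gripper(48); line((*p,12+h+1),speed=30); bot.dwell(1.8); st("dwelt")
def ggrip(p,z):
    bot.move_gripper(0,60); s=st("grip"); line((*p,150),speed=120); st("up")
E
python3 - <<'E'
from h import *
p=(527.5,-41.5); bot.move_gripper(50,60)
bot.move_to([*p,200],quat(np.radians(11))); line((*p,110)); print(line((*p,66),speed=60,until_force=8))
ggrip(p,66); gset(1)
c=cam("side"); A=cv2.resize(c["image"][140:240,340:460],(600,500),interpolation=cv2.INTER_CUBIC); cv2.imwrite("pics/s1.png",A)
E
```

```text
False
grip t40.2 [527.8 -41.5  66.5] F [-0.7 -0.4  5. ] w23.6 g59.3
up t41.0 [527.1 -41.4 149.1] F [ 0.1  0.1 -3.8] w23.6 g58.9
over t42.1 [ 445.5 -214.3  149.9] F [ 0.1  0.4 -3.9] w23.6 g58.9
set 1 hit=True t43.6 [ 445.4 -215.1   74.4] F [-1.1 -0.4  5.4] w23.2 g60.2
dwelt t46.0 [ 445.3 -214.9   75. ] F [ 0.6 -0.4  0.1] w48.1 g0.0
```

View pics/s1.png

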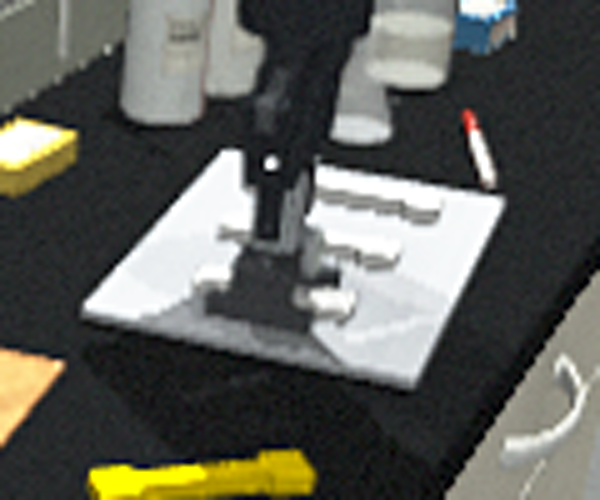

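The gauge stands astride bar_1, with the bar's tabs showing at both ends at (210,277) and (332,300). Continuing with bar_2.

```bash
cat >> h.py <<'E'
def shot(name):
    c=cam("side"); cv2.imwrite(f"pics/{name}.png",cv2.resize(c["image"][140:240,340:460],(600,500),interpolation=cv2.INTER_CUBIC))
E
python3 - <<'E'
from h import *
ggrip(slot(1),75); gset(2,62.5); shot("s2")
ggrip(slot(2),75); gset(3,62.5); shot("s3")
a,b=cv2.imread("pics/s2.png"),cv2.imread("pics/s3.png"); cv2.imwrite("pics/s23.png",cv2.resize(np.hstack([a,b]),(800,333)))
E
```

```text
grip t46.4 [ 445.3 -215.    75.1] F [-0.  -1.6  1.4] w23.4 g59.1
up t47.1 [ 444.9 -214.7  149.2] F [-0.6 -0.4 -3.7] w23.4 g59.0
over t47.7 [ 453.6 -299.6  149.1] F [-0.9  0.4 -3.8] w23.1 g59.1
set 2 hit=True t49.1 [ 454.1 -299.6   75.1] F [0.4 0.3 5.2] w23.6 g60.4
dwelt t51.5 [ 454.  -299.5   75.5] F [-0.3 -1.1 -0.1] w48.1 g0.0
grip t51.9 [ 454.  -299.6   75.6] F [-0.5  0.1  1.6] w23.3 g59.3
up t52.7 [ 453.6 -299.2  149.1] F [-0.2  0.3 -4.2] w23.3 g59.1
over t53.3 [ 462.3 -384.   148.9] F [ 0.5  0.3 -3.3] w23.4 g59.1
set 3 hit=True t54.7 [ 462.8 -384.2   75.6] F [ 0.6 -0.3  4.9] w23.6 g60.3
dwelt t57.1 [ 462.7 -384.    75.5] F [-0.6 -0.7  0. ] w47.6 g0.0
```

View pics/s23.png

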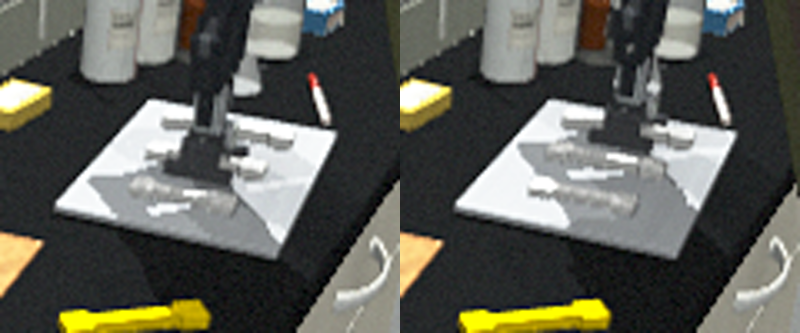

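Both views show the gauge astride the right bar, bar_2 on the left and bar_3 on the right. Returning the gauge to its pad.

Run:
```python
from h import *
ggrip(slot(3),75)
p=(562.5,-27.7); y=np.radians(7.5)
line((*p,150),y,speed=200); st("over pad"); line((*p,82),speed=100); h=line((*p,62),speed=20,until_force=6); st(f"pad {h}")
bot.move_gripper(48); line((*p,180),speed=120); bot.move_to([250,-420,250],quat(0)); st()
gauge()
t=cam("top"); s=cam("side")
A=cv2.resize(t["image"][150:270,290:470],(600,400),interpolation=cv2.INTER_CUBIC); B=cv2.resize(s["image"][150:270,280:460],(600,400),interpolation=cv2.INTER_CUBIC)
cv2.imwrite("pics/end.png",cv2.resize(np.vstack([A,B]),(450,600)))
```

```text
grip t57.5 [ 462.8 -384.2   75.6] F [ 0.1 -1.6  0.9] w23.0 g59.4
up t58.2 [ 462.4 -383.7  149.1] F [-0.1  0.3 -4.8] w23.3 g59.1
over pad t60.2 [562.4 -28.3 150. ] F [-0.1 -0.1 -3.6] w23.0 g59.1
pad True t61.8 [562.6 -27.8  67.6] F [-0.2 -0.2  6.1] w23.4 g60.5
 t65.1 [ 250.6 -419.7  249.9] F [-0.1 -1.1  0. ] w48.0 g0.0
top cap 53 [562.6 -27.6  85.4] [564.2 -26.4  23.8  23.3  -1.1] bridge 216 [563.2 -26.3  75.9  62.6 -82.5] [25. 42. 49.]
  cap on z85 [563.2 -26.5  85. ] [563.9 -26.3  23.5  23.3  -1.2]
side cap 85 [558.4 -19.4  84.4] [561.5 -25.6  24.2  23.2 -86.1] bridge 318 [561.8 -27.6  80.2  62.9 -82.4] [20. 40. 49.]
  cap on z85 [556.9 -18.8  85. ] [557.  -18.9  57.5  24.3 -59.1]
```

View pics/end.png

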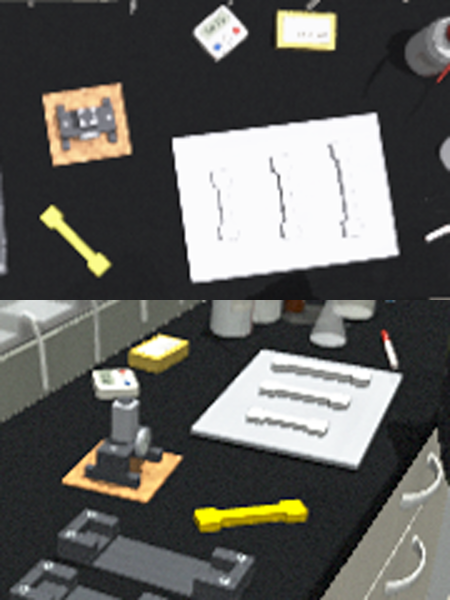

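The gauge stands upright at the centre of its pad at (88,125), the three bars lie flat and side by side on the plate, and the bystanders and the yellow piece are where they were.

```bash
python3 -c "
from rig import bot
print(bot.finish_job())"
```

```text
the job is handed in; nothing more can be done
None
```

The job is handed in: bars 1, 2 and 3 (bar 4 was absent) lie flat on the plate, the gauge stood astride each for about 2 s, shortest to longest, and it is back upright on its pad; I confirmed each placement in the images but did not read the gauge itself.

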